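# Gauge the bars of a grille in the brazing jig

## Robot

A 6-joint arm with a two-finger parallel gripper is mounted at the origin on the work surface. World frame = base frame: x ahead of the robot, y to its left, z up, the work surface at z = 0. Lengths are in mm, angles in rad, forces in N, time in s.
With the tool pointing down it reaches from about 325 to 900 mm from the base axis. Payload 6.1 kg.
Tool frame: the origin (TCP) lies at the very end of the fingers, on their centre line; the grasp point (between the pads) lies 19 mm behind it (arm.grip_depth is the distance from the TCP to the grasp point, in mm); z points along the fingers, y is the line along which they close (so a half turn about z gives the same grasp; the last joint's range is limited). The gripper opens to 85 mm and grips with 20 to 120 N. Pads are 22 mm wide; open, the fingers measure 114 mm over their backs; the gripper's body (76 mm by 85 mm) begins 54 mm behind the grasp point. The pads swing forward as they close: fully open they stand 13 mm farther back than shut.
Start: joints at [1.136, 0.22, 1.526, -0, 1.395, -0.126], TCP at [189.946, 595.43, 231.3] pointing down, gripper open.
Joint ranges: [-2.98, 2.98], [-0.91, 2.08], [0.09, 2.57], [-1.24, 4.39], [0.2, 2.65], [-2.68, 2.68]. Speed limits (rad/s): [2.57, 2.57, 3.01, 3.14, 3.14, 3.14].

## Interface

Orientations are given as a rotation vector (axis times angle).
In Python, from workcell import arm, eyes, order, outline_of gives the robot as it stands. The module is installed in compiled form; this text tells all that it offers.
- The arm moves only by the shell command python3 -m crank 'ROWS'. ROWS is a JSON object of lists of equal length, an entry for each row: "grip": the closure, from -1 (fully open) to 1 (shut); "offset": the shift along the tool's x, y, z in units of 30 mm (1.0 is 30 mm), a list of three; "delta_rot": the turn, a rotation vector about the tool's x, y, z in units of 5 degrees (1.0 is 5 degrees), a list of three. In form: {"grip": [grip, ...], "offset": [[x, y, z], ...], "delta_rot": [[ax, ay, az], ...]}. A call has exactly 5 rows; each row shifts and turns the commanded pose from where the row before left it, along the tool's axes as they then stand; what a row does not reach is not made up. A row lasts 1/12 s, in which the tool goes at most 41.7 mm and 7.16 degrees, less where a joint would pass 70% of its speed; a pose out of reach is approached as far as the arm can. A call is refused whole if a number of a shift passes 1 or a number of a turn 1, either way. A call with a gripper value outside its range is refused whole. The fingers move at their own pace and stop on an object; the grip force is fixed at half the most. Time passes only in rows, so rows that do not move let the fingers close, or fill a call up. It gives the time, the measured TCP pose, the force, the opening and the grip force at its end, in the units of the state.
- arm.get_state(): the state, without advancing time (a new reading comes with each control period).
- eyes.snapshot(name): name is "scene" or "top"; returns the picture (480x640x3 uint8, red, green, blue); there is no depth.
- eyes.camera_params(name): a dict with "fx", "fy", "cx", "cy" (pixels), "rvec" (rotation vector, rad) and "tvec" (3), from world to camera coordinates, as OpenCV has them. Camera axes: x right, y down, z forward; pixel columns grow to the right and rows downward; lengths in mm; the calibration is good to about 2 mm. A picture is of the moment at which its call begins. camera_params takes no time and is no camera call.
- order.close_job(): hands the job in; it is judged then, once.
Trained networks look in the newest picture that a camera, given by its name, has taken for a name from the list of things; names that differ only in an ending like _2 or _b are one class to them, and where a whole thing is asked for, a point or a joint stands for the part that bears it (a point fixed in the world has none). Each returns a list of dicts, best first, with "confidence" (0 to 1); they miss things now and then, are a little off and sometimes report something else, mostly with a low value. They report only what shows in the picture. A call takes as long as a camera call. They do not tell look-alikes from the thing itself.
- outline_of(thing, camera): "mask" (480x640 bool, what is visible of it) and "bbox" ([left, top, right, bottom] in pixels, round what is visible of it).
The state is a dict: "t": time; "qpos": joint angles; "dq": joint speeds; "effort": joint torques, N m; "ee_pos": TCP position; "tool_rot": TCP orientation; "ft_force": force on the tool from outside, world axes, zero at the start; "moment": the same for the moment, N m; "width": opening from 0.0 (shut) to 1.0 (fully open); "gripper_force": force on a finger pad.
Only numpy, scipy, OpenCV 4.12 (cv2) and the standard library are available. Lean on these libraries where they do the work, as an engineer would, in place of code of your own. Each camera call takes 0.05 s, during which the arm holds its last target. There are 200 camera calls.

## Task

Space out the grille in the brazing jig ready for brazing: pick up the hooked spacer and, starting at the fixed end bar and working outwards, hook it over each of the three sliding bars in turn, draw the bar in until the spacer butts against the bar before it, and keep it butted for a moment, pressing gently so that bars already set do not shift. Move the bars only with the spacer, then stand the spacer upright on its rest plate again, let go, and leave everything else on the bench as it is.

Things in the scene. Friction and masses are not known exactly. Their poses are not given: they have to be found in the camera images.
- jig: Brazing jig, fixed: dark steel base plate 200 x 300 mm, 6 mm thick, with two low rails along y (18 mm wide, tops 22 mm above the bench, centres at x = -65 and +65 mm). Origin at the centre of its underside. Its y axis is the row: the fixed end bar is at y = -120 mm, the sliding bars follow towards +y. Between the rails there is free space under and between the bars down to the plate.
- endbar: The fixed end bar: bright steel, 16 mm across the row (y), 20 mm high, 170 mm long (x), held by two dark clamps centred 65 mm either side of its middle (tops 48 mm above the bench, bolts to 51). Origin at the centre of its underside, 22 mm above the bench (bar top at 42 mm). Its y axis points along the row, towards the sliding bars. Rigid.
- bar1: First sliding bar, next to the end bar; bright steel, 16 mm across the row (y), 20 mm high, 170 mm long. Origin at the centre of its underside, 22 mm above the bench (top at 42 mm); axes as the end bar. Clipped to the rails: it slides only along the row, stays parallel, cannot be lifted, stays where it is left; it takes about 8 N to slide. At the start it is 8 to 30 mm too far out.
- bar2: Second sliding bar; the same as bar 1 in all but position (about 8 N to slide; at the start too far out, more than bar 1).
- bar3: Third sliding bar, the outermost; the same as bar 1 in all but position (about 8 N to slide; at the start too far out, more than bar 2).
- spacer: Hooked spacer block, aluminium, about 0.2 kg: an upside-down U with a grip tab. 44 mm wide (x), 72 mm high. Origin level with the underside of its feet, below mid-slot. Along y: thick foot -32 to -12 mm, slot -12 to +12, thin hook foot +12 to +22. Slot 20 mm deep, bridge z 20 to 30. Stands on the rest plate at the start, its y axis within 0.8 rad of the row's (jig's y).
- spacer_tab (a point): Middle of the spacer's grip tab, 51 mm above the spacer's origin: tab z 30 to 72 mm, 20 mm thick along the spacer's y (-10 to +10), 44 mm wide along x. Grip it hard from above, the fingers closing along y.
- spacer_butt (a point): Middle of the outer face of the thick foot (spacer's y = -32 mm, z = 10). In use this face looks towards the end bar, the slot straddles a bar, and the spacer's origin is 22 to 27 mm above the bench. Drawn towards the end bar, the hook foot pulls the bar along until this face butts on the bar before it: that leaves a gap of 28 mm, bars 44 mm centre to centre.
- rest: Rest plate of the spacer, dark steel, 110 x 110 x 6 mm, fixed to the bench; origin at the centre of its underside, so its top is at 6 mm.
- brick: Half firebrick, 114 x 114 x 64 mm, loose; bystander. Origin at the centre of its underside.
- offcut: Offcut of the bar, 90 x 16 x 20 mm, lying loose between the robot and the jig; bystander, not one of the grille's bars. Origin at the centre of its underside.
- hammer: Hammer lying loose beyond the jig; bystander.
- tin: Flux tin, 66 mm across, 75 mm high, loose; bystander. Origin under its centre.
- brush: Brush lying loose; bystander.
- pot: Small dark steel pot, 80 mm across, 90 mm high, loose; bystander. Origin under its centre.
- wrench: Wrench lying loose; bystander.
Mind the look-alikes: they are no part of the job. There is more than one size of the spacer; the job needs the middle-sized.

How it is judged:
By the outcome, as a careful person would: the job done as asked, in the order asked, and still so for the second after the job is handed in, with the robot touching nothing.
It also fails if it takes over 72 s, if anything falls off the work surface, if the arm or the gripper's body presses on something with over 40 N, if the wrist force passes 120 N, or if a joint passes its speed limit or range.

## Working session

There is one attempt and no reset: what is moved stays moved. The work goes in short steps, Python scripts to look and compute and a shell command to move; the robot and the scene stay as the last step left them, time stands still between calls to the robot, and variables do not carry over. Pictures are saved under pics/ and viewed, at most 10 in all, crops included, and the job is handed in when it is done.

```bash
mkdir -p pics
python3 - <<'E'
from workcell import arm, eyes, order, outline_of
import cv2,numpy as np
s=arm.get_state();print(s['t'],s['ee_pos'],s['tool_rot'],s['width'])
for n in("scene","top"):
    im=eyes.snapshot(n);cv2.imwrite(f'pics/{n}0.png',im[:,:,::-1]);print(n,eyes.camera_params(n))
    for th in("jig","endbar","bar1","bar2","bar3","spacer","rest"):
        for r in outline_of(th,n):print(th,round(r['confidence'],2),r['bbox'],r['mask'].sum())
E
```

```text
0.0 [189.70100691 594.87194786 230.18301034] [-4.83102075e-01 -3.10366998e+00  2.96515362e-03] 0.9987839159457177
scene {'fx': 483.7465665074172, 'fy': 483.7465665074172, 'cx': 326.9632355635755, 'cy': 242.47167535992838, 'rvec': array([ 1.20519213,  2.48652278, -0.82932014]), 'tvec': array([ 363.73719191, -321.5587672 , 1406.93542948])}
jig 0.62 [260.4, 210.0, 410.4, 337.0] 9495
jig 0.57 [218.7, 124.1, 272.1, 160.6] 690
jig 0.23 [411.1, 277.3, 484.4, 350.7] 3390
endbar 0.93 [273.1, 211.2, 323.2, 261.7] 712
bar1 0.9 [312.5, 243.0, 366.8, 293.8] 662
bar1 0.87 [333.9, 256.8, 388.2, 312.2] 688
bar1 0.64 [290.7, 225.6, 345.6, 279.8] 672
bar2 0.9 [312.5, 243.0, 366.8, 293.8] 662
bar2 0.87 [333.9, 256.8, 388.2, 312.2] 688
bar2 0.64 [290.7, 225.6, 345.6, 279.8] 672
bar3 0.9 [312.5, 243.0, 366.8, 293.8] 662
bar3 0.87 [333.9, 256.8, 388.2, 312.2] 688
bar3 0.64 [290.7, 225.6, 345.6, 279.8] 672
spacer 0.92 [205.8, 218.0, 248.3, 263.5] 1116
spacer 0.83 [278.8, 161.8, 291.0, 179.8] 274
spacer 0.64 [246.2, 170.6, 271.0, 201.7] 543
spacer 0.63 [334.3, 258.9, 390.2, 310.1] 695
rest 0.75 [225.8, 180.7, 282.9, 222.1] 903
top {'fx': 578.4093202792185, 'fy': 578.4093202792185, 'cx': 326.49177641226277, 'cy': 249.08326685704662, 'rvec': array([ 2.10737003, -2.16856951,  0.17147573]), 'tvec': array([  34.37791068,  563.52651108, 1459.11433942])}
jig 0.79 [267.3, 207.3, 383.6, 283.4] 8343
jig 0.23 [414.6, 231.2, 463.3, 278.2] 1242
endbar 0.98 [366.1, 215.5, 376.1, 280.5] 495
bar1 0.75 [340.3, 212.2, 348.6, 276.1] 385
bar1 0.56 [310.6, 210.7, 322.9, 278.4] 418
bar2 0.75 [340.3, 212.2, 348.6, 276.1] 385
bar2 0.56 [310.6, 210.7, 322.9, 278.4] 418
bar3 0.75 [340.3, 212.2, 348.6, 276.1] 385
bar3 0.56 [310.6, 210.7, 322.9, 278.4] 418
spacer 0.69 [394.4, 185.5, 427.6, 217.0] 739
spacer 0.58 [431.4, 253.3, 451.5, 274.7] 372
rest 0.63 [416.3, 232.9, 463.7, 280.8] 1377
rest 0.52 [192.6, 240.2, 249.8, 288.9] 2193
```

```bash
ls
```

```text
pics
```

View pics/scene0.png

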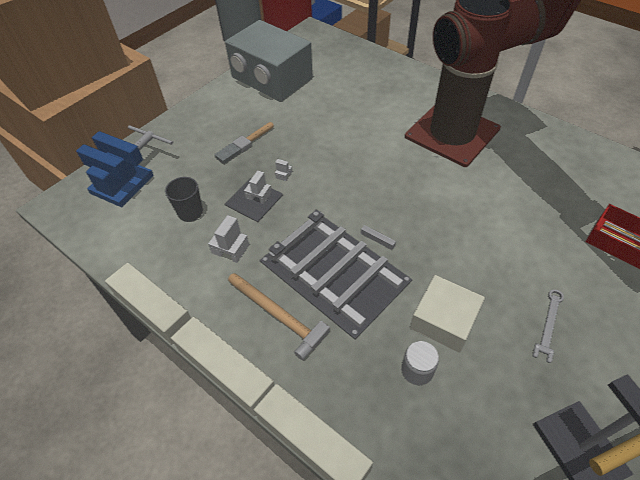

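View pics/top0.png

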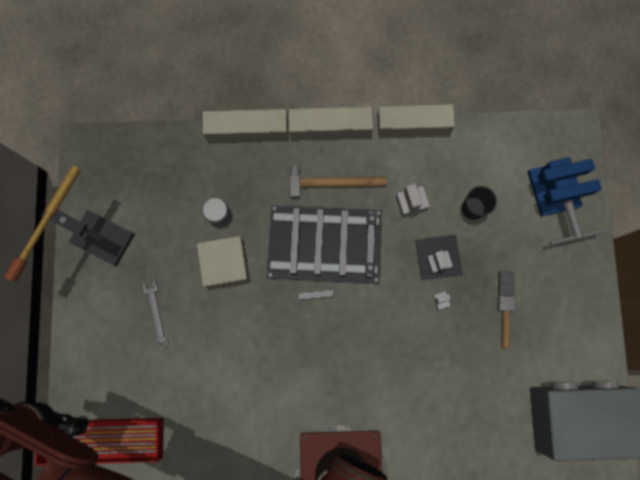

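The scene picture shows three hooked spacers: a large one at scene (229,238) and top (412,198), one on the dark rest plate at scene (257,187) and top (440,262), and a small one at scene (283,169) and top (442,300). The middle-sized one on the rest plate fits the description. The end bar is at top x≈372, and the sliding bars are at about 344, 319 and 295. I'll enlarge to confirm.

Run:
```python
import cv2,numpy as np
s=cv2.imread('pics/scene0.png');t=cv2.imread('pics/top0.png')
def crop(im,x0,y0,w,h,k):
    c=cv2.resize(im[y0:y0+h,x0:x0+w],None,fx=k,fy=k,interpolation=cv2.INTER_CUBIC)
    c=cv2.convertScaleAbs(c,alpha=1.3)
    for i in range(0,w,10):
        cv2.line(c,(i*k,0),(i*k,5),(0,255,255),1);cv2.putText(c,str(x0+i),(i*k,16),0,.35,(0,255,255))
    for j in range(0,h,10):
        cv2.line(c,(0,j*k),(5,j*k),(0,255,255),1);cv2.putText(c,str(y0+j),(6,j*k+4),0,.35,(0,255,255))
    return c
a=crop(s,240,165,50,60,8);b=crop(t,415,230,50,60,8)
cv2.imwrite('pics/sp.png',np.hstack([a,b]))
a=crop(t,262,200,130,90,6);cv2.imwrite('pics/jig.png',a)
```

```text
(no output)
```

View pics/sp.png

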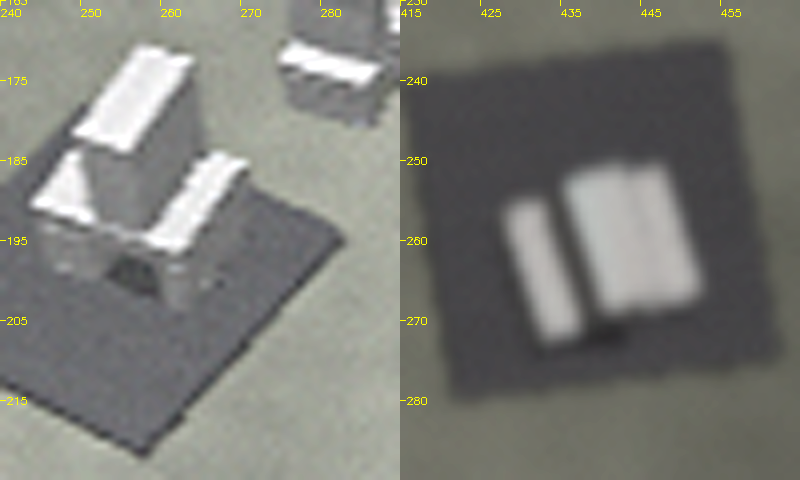

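View pics/jig.png

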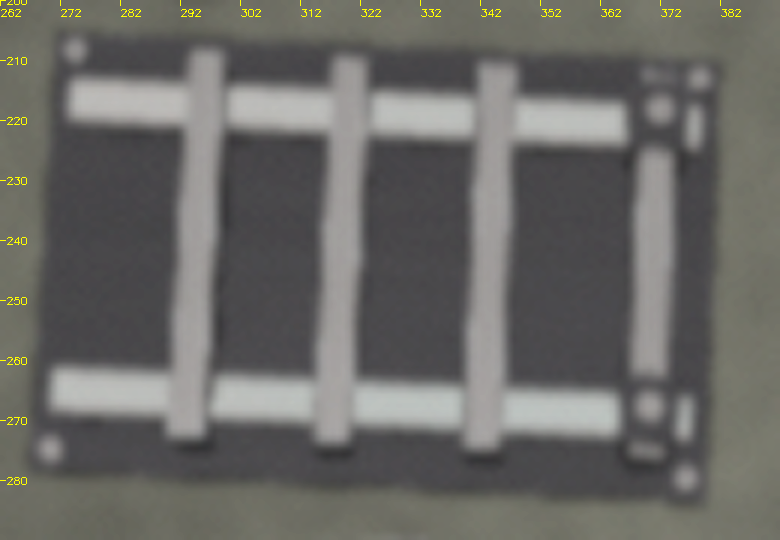

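The enlarged crop confirms the spacer on the rest plate is the middle one. Its narrow hook ledge is to the left in the top view (428–437, about 256–272), which is the +y side, and its tab top is at scene (249–264, 170–184). The jig crop gives clean corners for the bars and the plate, so I'll fit poses to them.

```bash
cat > h.py <<'E'
from workcell import arm, eyes, order, outline_of
import cv2,numpy as np
from scipy.optimize import least_squares
from scipy.spatial.transform import Rotation as R
P={n:eyes.camera_params(n) for n in("scene","top")}
def proj(pts,n):
    p=P[n];K=np.array([[p['fx'],0,p['cx']],[0,p['fy'],p['cy']],[0,0,1]])
    return cv2.projectPoints(np.array(pts,float).reshape(-1,1,3),p['rvec'],p['tvec'],K,None)[0][:,0]
def plc(pts,x,y,a):
    pts=np.array(pts,float);c,s=np.cos(a),np.sin(a)
    return np.c_[x+c*pts[:,0]-s*pts[:,1],y+s*pts[:,0]+c*pts[:,1],pts[:,2]]
def fit(obs,x0):
    f=lambda v:np.concatenate([(proj(plc(m,*v),n)-np.array(px)).ravel() for n,m,px in obs])
    r=least_squares(f,x0,x_scale=[100,100,1]);return r.x,np.round(r.fun.reshape(-1,2),1).tolist()
E
python3 - <<'E'
from h import *
u=lambda a,k,x0,y0:[((x+.5)/k-.5+x0,(y+.5)/k-.5+y0) for x,y in a]
top=("top",[[22,10,78],[-22,10,78],[22,22,36],[-22,22,36],[22,-32,36],[-22,-32,36]],u([(168,180),(205,315),(105,207),(148,343),(260,163),(303,292)],8,415,230))
sc=("scene",[[-22,-10,78],[-22,10,78],[22,10,78],[22,-10,78],[-22,22,36],[22,22,36],[22,-32,36]],u([(145,45),(193,60),(125,152),(75,130),(245,160),(178,248),(32,205)],8,240,165))
for o in([top],[sc],[top,sc]):
    x,r=fit(o,[500,-250,.3]);print('spacer',x.round(3),r)
print('rest',fit([("top",[[55,55,6],[55,-55,6],[-55,-55,6],[-55,55,6]],u([(8,75),(322,38),(380,355),(52,403)],8,415,230))],[500,-250,.1]))
jc=u([(60,33),(720,62),(703,503),(32,470)],6,262,200)
bars=[u(b,6,262,200) for b in([(478,62),(518,64),(463,450),(500,450)],[(333,56),(369,56),(314,443),(350,443)],[(190,48),(224,48),(167,437),(205,437)])]
eb=u([(639,150),(674,150),(630,375),(667,375)],6,262,200)
bm=lambda y:[[85,y+8,42],[85,y-8,42],[-85,y+8,42],[-85,y-8,42]]
def f(v):
    o=[(proj(plc([[100,150,6],[100,-150,6],[-100,-150,6],[-100,150,6]],*v[:3]),"top")-jc).ravel()]
    for b,y in zip(bars,v[3:]):o.append((proj(plc(bm(y),*v[:3]),"top")-b).ravel())
    e=proj(plc([[0,-112,42],[0,-128,42]],*v[:3]),"top").mean(0);o.append([e[0]-np.mean([p[0] for p in eb])])
    return np.concatenate(o)
r=least_squares(f,[500,0,0,-50,20,80],x_scale=[100,100,1,100,100,100]);v=r.x
print('jig',v.round(3),np.round(r.fun,1))
for y in list(v[3:])+[-120]:
    q=proj(plc([[sx*85,y+sy*8,z] for sx in(1,-1) for sy in(1,-1) for z in(22,42)],*v[:3]),"scene");print(q.min(0).round(1),q.max(0).round(1))
q=proj(plc([[100,150,6],[100,-150,6],[-100,-150,6],[-100,150,6]],*v[:3]),"scene");print('plate scene',q.min(0),q.max(0))
E
```

```text
spacer [ 5.24473e+02 -2.72246e+02  2.56000e-01] [[-0.5, 0.1], [0.2, -0.3], [0.0, 0.4], [-0.2, -0.5], [0.3, 0.2], [0.2, 0.1]]
spacer [ 5.27739e+02 -2.67559e+02  2.44000e-01] [[-0.4, -0.7], [0.5, -0.3], [0.3, -0.1], [-0.5, 0.3], [0.1, 0.1], [0.1, 0.8], [-0.1, -0.2]]
spacer [ 5.25670e+02 -2.70399e+02  2.53000e-01] [[-1.3, -0.4], [-0.6, -0.8], [-0.7, -0.0], [-0.9, -0.9], [-0.4, -0.2], [-0.5, -0.3], [-0.8, -1.7], [0.2, -1.3], [0.2, -1.1], [-0.7, -0.6], [-0.2, -0.9], [-0.1, -0.2], [-0.3, -1.1]]
rest (array([ 5.41589297e+02, -2.79044788e+02,  1.00350136e-01]), [[-0.8, 0.2], [0.6, -0.4], [0.1, 0.4], [0.1, -0.2]])
jig [ 5.85763e+02  2.26610e+01 -7.60000e-02 -4.87630e+01  1.58350e+01
  7.90700e+01] [-0.6 -0.5  0.4 -0.3  0.8 -0.  -0.7  0.2  0.3  0.3 -0.3  0.2 -0.  -0.3
 -0.  -0.  -0.   0.1  0.1  0.4 -0.1 -0.3  0.1 -0.  -0.1  0.4  0.3  0.7
  0.  -0.5 -0.2 -0.2  0.2]
[289.4 223.9] [345.2 276.7]
[310.1 238.4] [365.9 293.3]
[331.3 253.3] [387.3 310.5]
[267.8 208.6] [323.5 259.2]
plate scene [258.60356755 210.07106706] [411.61486481 336.63319143]
```

```bash
cat > go.py <<'E'
# remaining move to x y z yaw(deg of tool y axis), in move units, in the present tool axes
import sys
from h import *
x,y,z,a=map(float,sys.argv[1:5]);s=arm.get_state();Rm=R.from_rotvec(s['tool_rot']);M=Rm.as_matrix()
d=M.T@(np.array([x,y,z])-s['ee_pos'])/30
t=np.radians(a);Y=np.array([np.cos(t),np.sin(t),0]);Z=np.array([0,0,-1.]);T=np.c_[np.cross(Y,Z),Y,Z]
print('t',round(s['t'],2),'pos',np.round(s['ee_pos'],1),'yaw',round(np.degrees(np.arctan2(M[1,1],M[0,1])),2),'q6',round(s['qpos'][5],2),'F',np.round(s['ft_force'],1),'w',round(s['width'],3),'gf',round(s['gripper_force'],1))
print('shift units',np.round(d,3),'turn units',np.round(np.degrees(R.from_matrix(M.T@T).as_rotvec())/5,3))
E
A='{"grip":[-1,-1,-1,-1,-1],"offset":[[-0.8,-1,0],[-0.8,-1,0],[-0.8,-1,0],[-0.8,-1,0],[-0.8,-1,0]],"delta_rot":[[0,0,0],[0,0,0],[0,0,0],[0,0,0],[0,0,0]]}' ; 
python3 -m crank '{"grip":[-1,-1,-1,-1,-1],"offset":[[-0.8,-1,0],[-0.8,-1,0],[-0.8,-1,0],[-0.8,-1,0],[-0.8,-1,0]],"delta_rot":[[0,0,0],[0,0,0],[0,0,0],[0,0,0],[0,0,0]]}'
python3 go.py 525.7 -270.4 130 104.6
```

```text
t: 1.22
ee_pos: [258.9, 414.5, 231.3]
tool_rot: [0.482, 3.104, 0.0]
ft_force: [1.0, 0.4, -0.8]
width: 0.998
gripper_force: 0.0
t 1.22 pos [258.9 414.5 231.3] yaw 72.35 q6 -0.41 F [ 1.   0.4 -0.8] w 0.998 gf 0.0
shift units [-15.397 -19.059   3.376] turn units [ 1.00e-03  4.00e-03 -6.45e+00]
```

```bash
python3 -m crank '{"grip":[-1,-1,-1,-1,-1],"offset":[[-0.8,-1,0],[-0.8,-1,0],[-0.8,-1,0],[-0.8,-1,0],[-0.8,-1,0]],"delta_rot":[[0,0,0],[0,0,0],[0,0,0],[0,0,0],[0,0,0]]}' >/dev/null
python3 -m crank '{"grip":[-1,-1,-1,-1,-1],"offset":[[-0.8,-1,0],[-0.8,-1,0],[-0.8,-1,0],[-0.8,-1,0],[-0.8,-1,0]],"delta_rot":[[0,0,0],[0,0,0],[0,0,0],[0,0,0],[0,0,0]]}' >/dev/null
python3 -m crank '{"grip":[-1,-1,-1,-1,-1],"offset":[[-0.8,-1,0],[-0.8,-1,0],[-0.8,-1,0],[-0.8,-1,0],[-0.8,-1,0]],"delta_rot":[[0,0,0],[0,0,0],[0,0,0],[0,0,0],[0,0,0]]}' >/dev/null
python3 -m crank '{"grip":[-1,-1,-1,-1,-1],"offset":[[-0.8,-1,0],[-0.8,-1,0],[-0.8,-1,0],[-0.8,-1,0],[0,0,0.2]],"delta_rot":[[0,0,0],[0,0,0],[0,0,0],[0,0,0],[0,0,0]]}' >/dev/null
python3 -m crank '{"grip":[-1,-1,-1,-1,-1],"offset":[[0,0,0.6],[0,0,0.6],[0,0,0.6],[0,0,0.6],[0,0,0.4]],"delta_rot":[[0,0,-1],[0,0,-1],[0,0,-1],[0,0,-1],[0,0,-1]]}' >/dev/null
python3 -m crank '{"grip":[-1,-1,-1,-1,-1],"offset":[[0,0,0],[0,0,0],[0,0,0],[0,0,0],[0,0,0]],"delta_rot":[[0,0,-1],[0,0,-0.45],[0,0,0],[0,0,0],[0,0,0]]}' >/dev/null
python3 go.py 525.7 -270.4 130 104.6
```

```text
t 3.72 pos [ 520.  -265.4  141.6] yaw 104.49 q6 -2.43 F [ 0.4 -0.7 -0.1] w 1.001 gf 0.0
shift units [-0.143 -0.208  0.386] turn units [-0.004  0.004 -0.023]
```

```bash
python3 -m crank '{"grip":[-1,-1,-1,-1,-1],"offset":[[-0.14,-0.2,0.5],[0,0,0.5],[0,0,0.5],[0,0,0.35],[0,0,0]],"delta_rot":[[0,0,0],[0,0,0],[0,0,0],[0,0,0],[0,0,0]]}' >/dev/null
python3 go.py 525.7 -270.4 43 104.6
python3 - <<'E'
from h import *
k=8
def crop(n,x0,y0,w,h):
    im=eyes.snapshot(n)[:,:,::-1];c=cv2.resize(im[y0:y0+h,x0:x0+w],None,fx=k,fy=k,interpolation=cv2.INTER_CUBIC)
    c=cv2.convertScaleAbs(c,alpha=1.3)
    s=arm.get_state();M=R.from_rotvec(s['tool_rot']).as_matrix()
    for off in([0,0,0],[0,49,-19],[0,-49,-19]):
        q=proj([s['ee_pos']+M@np.array(off,float)],n)[0];cv2.circle(c,(int((q[0]-x0)*k),int((q[1]-y0)*k)),3,(0,0,255),-1)
    return c
cv2.imwrite('pics/g1.png',np.hstack([crop("scene",235,150,50,60),crop("top",415,225,50,60)]))
E
```

```text
t 4.13 pos [ 523.9 -269.2   83.2] yaw 104.52 q6 -2.43 F [ 0.3 -0.1 -1. ] w 0.995 gf 0.0
shift units [-0.052 -0.059  1.34 ] turn units [ 0.038 -0.033 -0.015]
```

View pics/g1.png

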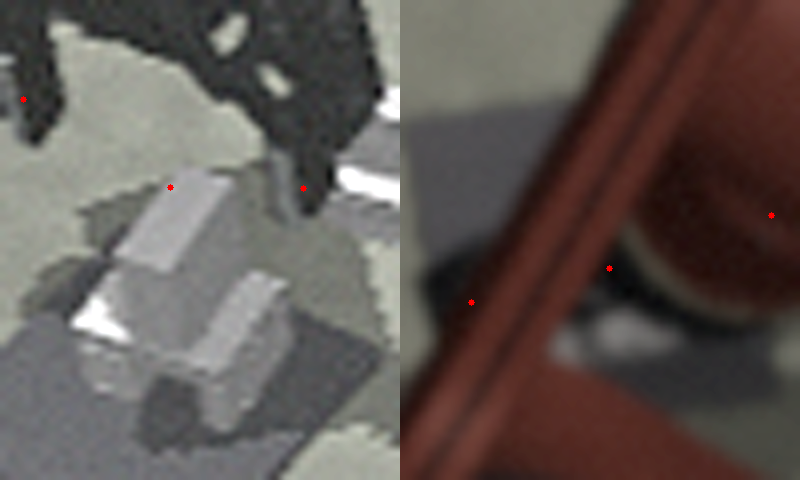

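The scene crop shows the open fingertips at crop (35,145) and (308,213). Allowing for height, they straddle the tab top at (177,218) and are centred within about 2 mm. The top view is hidden by the arm. I'll descend and grip.

```bash
python3 -m crank '{"grip":[-1,-1,-1,-1,-1],"offset":[[-0.05,-0.05,0.4],[0,0,0.4],[0,0,0.3],[0,0,0.22],[0,0,0]],"delta_rot":[[0,0,0],[0,0,0],[0,0,0],[0,0,0],[0,0,0]]}' >/dev/null
python3 go.py 525.7 -270.4 43 104.6
python3 -m crank '{"grip":[0,0.5,1,1,1],"offset":[[0,0,0],[0,0,0],[0,0,0],[0,0,0],[0,0,0]],"delta_rot":[[0,0,0],[0,0,0],[0,0,0],[0,0,0],[0,0,0]]}' 
python3 -m crank '{"grip":[1,1,1,1,1],"offset":[[0,0,0],[0,0,0],[0,0,0],[0,0,0],[0,0,0]],"delta_rot":[[0,0,0],[0,0,0],[0,0,0],[0,0,0],[0,0,0]]}' >/dev/null
python3 go.py 525.7 -270.4 43 104.6
```

```text
t 4.65 pos [ 525.8 -270.4   43.7] yaw 104.55 q6 -2.43 F [-0.2  0.5 -0.8] w 0.999 gf 0.0
shift units [0.004 0.001 0.023] turn units [ 0.034 -0.03  -0.009]
t: 5.07
ee_pos: [527.6, -271.6, 46.8]
tool_rot: [-0.398, 3.116, -0.001]
ft_force: [0.2, 0.2, 0.0]
width: 0.3
gripper_force: 0.0
t 5.48 pos [ 527.5 -271.4   46.7] yaw 104.56 q6 -2.43 F [-0.5  3.2  5.9] w 0.227 gf 60.2
shift units [0.05  0.049 0.124] turn units [-0.003  0.005 -0.009]
```

```bash
python3 -m crank '{"grip":[0.3,0.3,0.3,0.3,0.3],"offset":[[0,0,0],[0,0,0],[0,0,0.1],[0,0,0.1],[0,0,0]],"delta_rot":[[0,0,0],[0,0,0],[0,0,0],[0,0,0],[0,0,0]]}' 
python3 -m crank '{"grip":[1,1,1,1,1],"offset":[[0,0,0],[0,0,0],[0,0,0],[0,0,0],[0,0,0]],"delta_rot":[[0,0,0],[0,0,0],[0,0,0],[0,0,0],[0,0,0]]}' >/dev/null
python3 go.py 525.7 -270.4 43 104.6
python3 -m crank '{"grip":[1,1,1,1,1],"offset":[[0,0,0],[0,0,0],[0,0,0],[0,0,0],[0,0,0]],"delta_rot":[[0,0,0],[0,0,0],[0,0,0],[0,0,0],[0,0,0]]}' >/dev/null
python3 go.py 525.7 -270.4 43 104.6
```

```text
t: 5.9
ee_pos: [526.6, -271.0, 39.0]
tool_rot: [0.398, -3.115, -0.002]
ft_force: [-0.9, 0.0, 0.4]
width: 0.356
gripper_force: 0.0
t 6.32 pos [ 527.1 -271.2   39.9] yaw 104.56 q6 -2.43 F [ 0.2 -0.  -1.7] w 0.227 gf 58.7
shift units [ 0.037  0.038 -0.103] turn units [ 0.005 -0.004 -0.009]
t 6.73 pos [ 527.3 -271.4   40.3] yaw 104.56 q6 -2.43 F [ 0.1 -0.2 -3.4] w 0.227 gf 58.7
shift units [ 0.043  0.047 -0.091] turn units [-0.001  0.001 -0.009]
```

Gripped at 60 N with an opening of about 19 mm. The resting grip pose is TCP (527.3, -271.4, 40.3) at yaw 104.56. Next I lift, turn to the jig's row direction and go above bar 1.

```bash
python3 -m crank '{"grip":[1,1,1,1,1],"offset":[[0,0,-0.2],[0,0,-0.5],[0,0,-0.6],[0,0,-0.6],[0,0,-0.6]],"delta_rot":[[0,0,0],[0,0,0],[0,0,0.5],[0,0,1],[0,0,1]]}' >/dev/null
python3 -m crank '{"grip":[1,1,1,1,1],"offset":[[0,0,0],[0,0,0],[0,0,0],[0,0,0],[0,0,0]],"delta_rot":[[0,0,1],[0,0,0.28],[0,0,0],[0,0,0],[0,0,0]]}' >/dev/null
python3 go.py 583.1 -24.1 90 85.65
```

```text
t 7.57 pos [ 526.7 -271.   114.3] yaw 85.76 q6 -2.11 F [-0.9 -0.2 -1.8] w 0.226 gf 58.9
shift units [-1.269  8.345  0.815] turn units [ 0.01  -0.018  0.021]
```

```bash
python3 -m crank '{"grip":[1,1,1,1,1],"offset":[[-0.1,0.5,0],[-0.2,1,0],[-0.2,1,0],[-0.2,1,0],[-0.2,1,0]],"delta_rot":[[0,0,0],[0,0,0],[0,0,0],[0,0,0],[0,0,0]]}' >/dev/null
python3 -m crank '{"grip":[1,1,1,1,1],"offset":[[-0.2,1,0],[-0.17,1,0],[0,1,0],[0,0.6,0],[0,0.24,0]],"delta_rot":[[0,0,0],[0,0,0],[0,0,0],[0,0,0],[0,0,0]]}' >/dev/null
python3 -m crank '{"grip":[1,1,1,1,1],"offset":[[0,0,0.3],[0,0,0.3],[0,0,0.2],[0,0,0],[0,0,0]],"delta_rot":[[0,0,0],[0,0,0],[0,0,0],[0,0,0],[0,0,0]]}' >/dev/null
python3 go.py 583.1 -24.1 90 85.65
python3 - <<'E'
from h import *
k=8
def crop(n,x0,y0,w,h):
    im=eyes.snapshot(n)[:,:,::-1];c=cv2.resize(im[y0:y0+h,x0:x0+w],None,fx=k,fy=k,interpolation=cv2.INTER_CUBIC)
    c=cv2.convertScaleAbs(c,alpha=1.3)
    return c
cv2.imwrite('pics/g2.png',crop("scene",265,180,100,75))
E
```

```text
t 8.82 pos [583.3 -25.8  89.9] yaw 85.57 q6 -1.67 F [ 0.9 -0.1 -2.4] w 0.227 gf 59.2
shift units [ 0.011  0.056 -0.002] turn units [ 0.001 -0.027 -0.016]
```

View pics/g2.png

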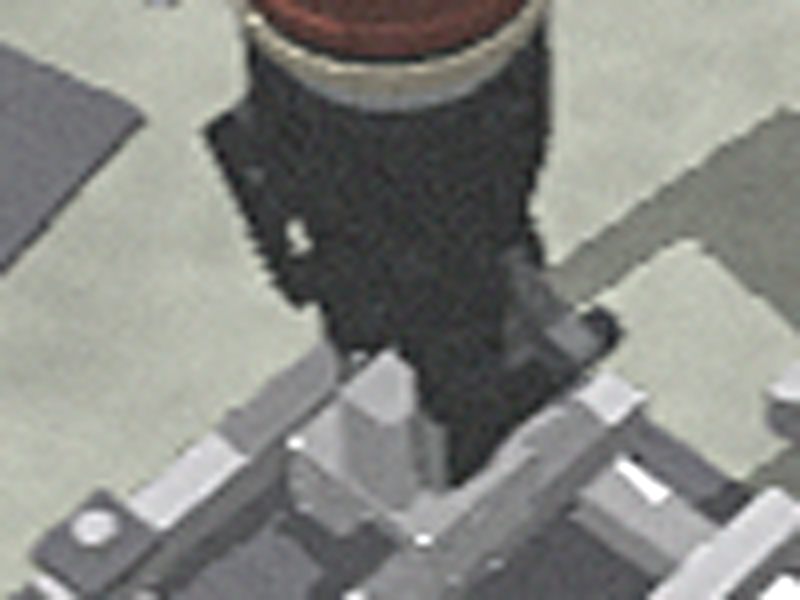

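Run:
```python
from h import *
k=8;x0,y0=268,190
im=eyes.snapshot("scene")[:,:,::-1];c=cv2.convertScaleAbs(cv2.resize(im[y0:y0+75,x0:x0+100],None,fx=k,fy=k,interpolation=cv2.INTER_CUBIC),alpha=1.5)
def pl(m,col,closed=True):
    q=((proj(m,"scene")-[x0,y0]+.5)*k-.5).astype(int);cv2.polylines(c,[q.reshape(-1,1,2)],closed,col,1)
J=(585.763,22.661,-.076)
for y in(-120,-48.8,15.8):
    for z in(42,):pl(plc([[85,y+8,z],[85,y-8,z],[-85,y-8,z],[-85,y+8,z]],*J),(0,0,255))
s=arm.get_state();S=(s['ee_pos'][0],s['ee_pos'][1],np.radians(-4.4));o=s['ee_pos'][2]-34.3
for a,b in((-32,-10),(10,22)):pl(plc([[22,a,o+30],[22,b,o+30],[-22,b,o+30],[-22,a,o+30]],*S),(0,255,0))
pl(plc([[22,-32,o],[22,-12,o],[22,-12,o+20],[22,12,o+20],[22,12,o],[22,22,o]],*S),(0,255,0),False)
cv2.imwrite('pics/g3.png',c)
```

```text
(no output)
```

View pics/g3.png

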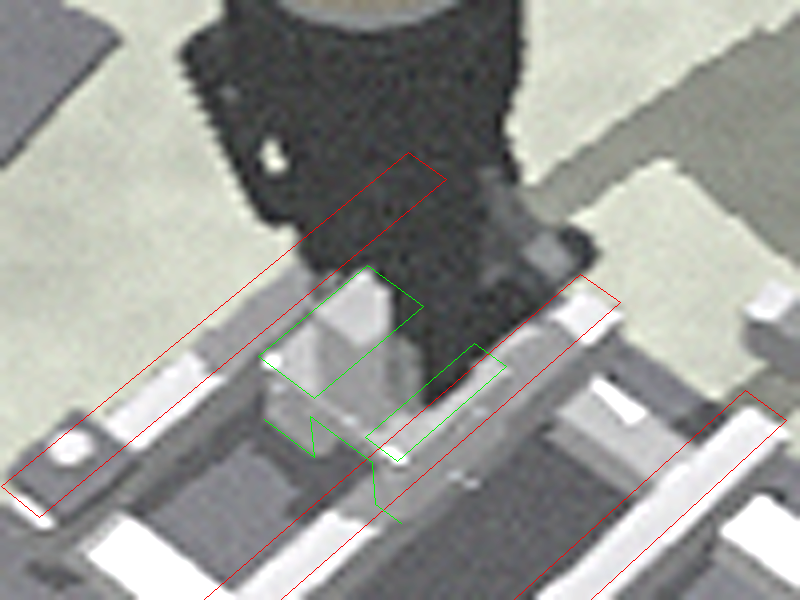

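The wireframe overlay shows the spacer where the arm says it is, for example its hook corner at (400,460). The bars sit about 12 px (≈4 mm) further out than the top-view fit in red, so I shift +3 mm along the row before lowering.

```bash
python3 -m crank '{"grip":[1,1,1,1,1],"offset":[[0,0.1,0],[0,0,0.1],[0,0,0.25],[0,0,0.22],[0,0,0]],"delta_rot":[[0,0,0],[0,0,0],[0,0,0],[0,0,0],[0,0,0]]}'
python3 -m crank '{"grip":[1,1,1,1,1],"offset":[[0,0,0],[0,0,0.1],[0,0,0.1],[0,0,0],[0,0,0]],"delta_rot":[[0,0,0],[0,0,0],[0,0,0],[0,0,0],[0,0,0]]}' >/dev/null
python3 go.py 583.3 -22.8 58.8 85.65
```

```text
t: 9.33
ee_pos: [583.0, -21.5, 71.9]
tool_rot: [-0.119, -3.136, -0.001]
ft_force: [-0.9, -0.3, -3.9]
width: 0.224
gripper_force: 59.2
t 9.75 pos [584.3 -21.8  67.9] yaw 85.66 q6 -1.67 F [ 0.3  0.1 -3.3] w 0.23 gf 59.2
shift units [ 0.03  -0.036  0.303] turn units [ 0.    -0.005  0.001]
```

```bash
python3 -m crank '{"grip":[1,1,1,1,1],"offset":[[0,0,0.1],[0,0,0.1],[0,0,0.1],[0,0,0],[0,0,0]],"delta_rot":[[0,0,0],[0,0,0],[0,0,0],[0,0,0],[0,0,0]]}' >/dev/null
python3 go.py 583.3 -22.8 58.8 85.65
python3 -m crank '{"grip":[1,1,1,1,1],"offset":[[0,-0.1,0],[0,-0.1,0],[0,-0.1,0],[0,-0.1,0],[0,0,0]],"delta_rot":[[0,0,0],[0,0,0],[0,0,0],[0,0,0],[0,0,0]]}' >/dev/null
python3 go.py 583.3 -22.8 58.8 85.65
```

```text
t 10.17 pos [584.1 -21.8  58.7] yaw 85.66 q6 -1.67 F [-0.3 -0.2 -2.9] w 0.225 gf 59.2
shift units [ 0.025 -0.037 -0.003] turn units [ 0.001 -0.009  0.001]
t 10.58 pos [583.7 -32.8  59.2] yaw 85.62 q6 -1.69 F [ 1.   5.7 -3. ] w 0.222 gf 59.7
shift units [0.04  0.33  0.013] turn units [ 0.03   0.004 -0.006]
```

```bash
python3 -m crank '{"grip":[1,1,1,1,1],"offset":[[0,-0.1,0],[0,-0.1,0],[0,-0.1,0],[0,-0.1,0],[0,-0.1,0]],"delta_rot":[[0,0,0],[0,0,0],[0,0,0],[0,0,0],[0,0,0]]}'
python3 -m crank '{"grip":[1,1,1,1,1],"offset":[[0,0,0],[0,-0.02,0],[0,-0.02,0],[0,-0.02,0],[0,-0.02,0]],"delta_rot":[[0,0,0],[0,0,0],[0,0,0],[0,0,0],[0,0,0]]}'
python3 go.py 583.3 -53.5 58.8 85.65
```

```text
t: 11.0
ee_pos: [582.6, -47.0, 59.2]
tool_rot: [0.119, 3.139, 0.005]
ft_force: [2.2, 8.5, -2.4]
width: 0.228
gripper_force: 59.5
t: 11.42
ee_pos: [582.5, -49.3, 59.2]
tool_rot: [0.119, 3.139, 0.005]
ft_force: [1.9, 8.8, -2.5]
width: 0.232
gripper_force: 59.6
t 11.42 pos [582.5 -49.3  59.2] yaw 85.64 q6 -1.72 F [ 1.9  8.8 -2.5] w 0.232 gf 59.6
shift units [-0.038 -0.136  0.012] turn units [ 0.038  0.005 -0.002]
```

```bash
python3 -m crank '{"grip":[1,1,1,1,1],"offset":[[0,-0.02,0],[0,-0.02,0],[0,-0.02,0],[0,-0.01,0],[0,0,0]],"delta_rot":[[0,0,0],[0,0,0],[0,0,0],[0,0,0],[0,0,0]]}' | egrep 'ee_pos|ft_f'
python3 -m crank '{"grip":[1,1,1,1,1],"offset":[[0,-0.01,0],[0,-0.01,0],[0,-0.01,0],[0,0,0],[0,0,0]],"delta_rot":[[0,0,0],[0,0,0],[0,0,0],[0,0,0],[0,0,0]]}'| egrep 'ee_pos|ft_f'
```

```text
ee_pos: [582.3, -51.5, 59.2]
ft_force: [1.8, 6.6, -2.8]
ee_pos: [582.3, -52.3, 59.2]
ft_force: [1.3, 8.0, -2.5]
```

```bash
python3 -m crank '{"grip":[1,1,1,1,1],"offset":[[0,-0.01,0],[0,-0.01,0],[0,-0.01,0],[0,0,0],[0,0,0]],"delta_rot":[[0,0,0],[0,0,0],[0,0,0],[0,0,0],[0,0,0]]}'| egrep 'ee_pos|ft_f'
python3 -m crank '{"grip":[1,1,1,1,1],"offset":[[0,-0.01,0],[0,-0.01,0],[0,0,0],[0,0,0],[0,0,0]],"delta_rot":[[0,0,0],[0,0,0],[0,0,0],[0,0,0],[0,0,0]]}'| egrep 'ee_pos|ft_f'
```

```text
ee_pos: [582.2, -53.3, 59.2]
ft_force: [2.1, 7.3, -3.0]
ee_pos: [582.1, -53.8, 59.2]
ft_force: [0.7, 8.0, -2.2]
```

```bash
python3 -m crank '{"grip":[1,1,1,1,1],"offset":[[0,-0.01,0],[0,-0.01,0],[0,0,0],[0,0,0],[0,0,0]],"delta_rot":[[0,0,0],[0,0,0],[0,0,0],[0,0,0],[0,0,0]]}'| egrep 'ee_pos|ft_f'
python3 -m crank '{"grip":[1,1,1,1,1],"offset":[[0,-0.01,0],[0,-0.01,0],[0,0,0],[0,0,0],[0,0,0]],"delta_rot":[[0,0,0],[0,0,0],[0,0,0],[0,0,0],[0,0,0]]}'| egrep 'ee_pos|ft_f'
python3 -m crank '{"grip":[1,1,1,1,1],"offset":[[0,-0.01,0],[0,-0.01,0],[0,0,0],[0,0,0],[0,0,0]],"delta_rot":[[0,0,0],[0,0,0],[0,0,0],[0,0,0],[0,0,0]]}'| egrep 'ee_pos|ft_f'
```

```text
ee_pos: [582.1, -54.4, 59.2]
ft_force: [1.3, 8.7, -2.8]
ee_pos: [582.0, -55.0, 59.2]
ft_force: [1.4, 7.1, -3.0]
ee_pos: [582.0, -55.2, 59.2]
ft_force: [2.3, 8.6, -1.9]
```

```bash
python3 -m crank '{"grip":[1,1,1,1,1],"offset":[[0,-0.01,0],[0,0,0],[0,0,0],[0,0,0],[0,0,0]],"delta_rot":[[0,0,0],[0,0,0],[0,0,0],[0,0,0],[0,0,0]]}'| egrep 'ee_pos|ft_f'
python3 -m crank '{"grip":[1,1,1,1,1],"offset":[[0,-0.01,0],[0,-0.01,0],[0,0,0],[0,0,0],[0,0,0]],"delta_rot":[[0,0,0],[0,0,0],[0,0,0],[0,0,0],[0,0,0]]}'| egrep 'ee_pos|ft_f'
```

```text
ee_pos: [582.0, -55.2, 59.2]
ft_force: [1.3, 10.5, -3.0]
ee_pos: [582.0, -55.3, 59.1]
ft_force: [2.0, 12.1, -3.0]
```

Butted: motion stopped at y=-55.3 and the force rose to 12 N. I hold, then back off to mid-slot, lift, and go over to bar 2.

```bash
python3 -m crank '{"grip":[1,1,1,1,1],"offset":[[0,0,0],[0,0,0],[0,0,0],[0,0,0],[0,0,0]],"delta_rot":[[0,0,0],[0,0,0],[0,0,0],[0,0,0],[0,0,0]]}'| egrep 'ee_pos|ft_f'
python3 -m crank '{"grip":[1,1,1,1,1],"offset":[[0,0,0],[0,0,0],[0,0,0],[0,0,0],[0,0,0]],"delta_rot":[[0,0,0],[0,0,0],[0,0,0],[0,0,0],[0,0,0]]}'| egrep 'ee_pos|ft_f'
python3 -m crank '{"grip":[1,1,1,1,1],"offset":[[0,0.05,0],[0,0.05,0],[0,0.04,0],[0,0,0],[0,0,0]],"delta_rot":[[0,0,0],[0,0,0],[0,0,0],[0,0,0],[0,0,0]]}'| egrep 'ee_pos|ft_f'
python3 go.py 582.3 -51.3 87 85.65
```

```text
ee_pos: [582.0, -55.3, 59.2]
ft_force: [2.5, 11.9, -2.8]
ee_pos: [582.1, -55.3, 59.2]
ft_force: [2.4, 11.7, -2.8]
ee_pos: [582.0, -54.6, 59.2]
ft_force: [-0.1, -0.9, -2.2]
t 16.42 pos [582.  -54.6  59.2] yaw 85.65 q6 -1.72 F [-0.1 -0.9 -2.2] w 0.23 gf 59.8
shift units [-0.002  0.11  -0.927] turn units [-0.005  0.001 -0.001]
```

```bash
python3 -m crank '{"grip":[1,1,1,1,1],"offset":[[0,0.05,0],[0,0.06,0],[0,0,0],[0,0,0],[0,0,0]],"delta_rot":[[0,0,0],[0,0,0],[0,0,0],[0,0,0],[0,0,0]]}'| egrep 'ee_pos|ft_f'
python3 -m crank '{"grip":[1,1,1,1,1],"offset":[[0,0,-0.2],[0,0,-0.3],[0,0,-0.3],[0,0,-0.13],[0,0,0]],"delta_rot":[[0,0,0],[0,0,0],[0,0,0],[0,0,0],[0,0,0]]}'| egrep 'ee_pos|ft_f'
python3 -m crank '{"grip":[1,1,1,1,1],"offset":[[0,0.5,0],[0,0.9,0],[0,0.9,0],[0,0.5,0],[0,0.28,0]],"delta_rot":[[0,0,0],[0,0,0],[0,0,0],[0,0,0],[0,0,0]]}'| egrep 'ee_pos|ft_f'
python3 -m crank '{"grip":[1,1,1,1,1],"offset":[[0,0,0],[0,0,0],[0,0,0],[0,0,0],[0,0,0]],"delta_rot":[[0,0,0],[0,0,0],[0,0,0],[0,0,0],[0,0,0]]}'| egrep 'ee_pos|ft_f'
python3 go.py 589.3 41 87 85.65
python3 - <<'E'
from h import *
k=8;x0,y0=280,200
im=eyes.snapshot("scene")[:,:,::-1];c=cv2.convertScaleAbs(cv2.resize(im[y0:y0+75,x0:x0+100],None,fx=k,fy=k,interpolation=cv2.INTER_CUBIC),alpha=1.5)
def pl(m,col,closed=True):
    q=((proj(m,"scene")-[x0,y0]+.5)*k-.5).astype(int);cv2.polylines(c,[q.reshape(-1,1,2)],closed,col,1)
s=arm.get_state();S=(s['ee_pos'][0],s['ee_pos'][1],np.radians(-4.35));o=s['ee_pos'][2]-34.3
for a,b in((-32,-10),(10,22)):pl(plc([[22,a,o+30],[22,b,o+30],[-22,b,o+30],[-22,a,o+30]],*S),(0,255,0))
pl(plc([[22,-32,o],[22,-12,o],[22,-12,o+20],[22,12,o+20],[22,12,o],[22,22,o]],*S),(0,255,0),False)
J=(582.,-55.3,-.076) # r measured from the first butting pose
for y in(36-80+8+4-4,):pass
for y in(4,95.8):pl(plc([[85,y+8,42],[85,y-8,42],[-85,y-8,42],[-85,y+8,42]],*J),(0,0,255))
cv2.imwrite('pics/g4.png',c)
E
```

```text
ee_pos: [582.2, -50.8, 59.1]
ft_force: [-0.3, 0.1, -3.1]
ee_pos: [583.8, -51.2, 89.4]
ft_force: [1.2, -0.5, -2.0]
ee_pos: [589.1, 43.3, 87.0]
ft_force: [0.2, 0.2, -3.0]
ee_pos: [589.2, 40.3, 87.0]
ft_force: [0.8, 0.4, -2.4]
t 18.08 pos [589.2  40.3  87. ] yaw 85.58 q6 -1.56 F [ 0.8  0.4 -2.4] w 0.229 gf 60.0
shift units [-0.     0.024 -0.001] turn units [-0.002 -0.001 -0.014]
```

View pics/g4.png

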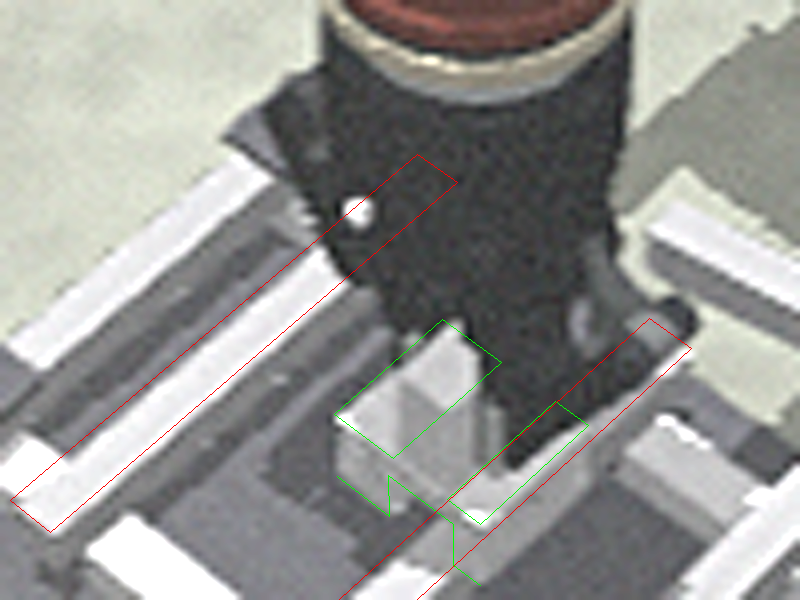

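The spacer outline and bar 1 (end at (15,500)–(50,530)) match the model, and bar 2's outer edge near (690,350) agrees with its prediction. I'll lower over bar 2.

```bash
python3 -m crank '{"grip":[1,1,1,1,1],"offset":[[0,0.02,0.1],[0,0,0.25],[0,0,0.15],[0,0,0],[0,0,0]],"delta_rot":[[0,0,0],[0,0,0],[0,0,0],[0,0,0],[0,0,0]]}'| egrep 'ee_pos|ft_f'
python3 -m crank '{"grip":[1,1,1,1,1],"offset":[[0,0,0.1],[0,0,0.1],[0,0,0],[0,0,0],[0,0,0]],"delta_rot":[[0,0,0],[0,0,0],[0,0,0],[0,0,0],[0,0,0]]}'| egrep 'ee_pos|ft_f'
python3 go.py 589.3 41 59.2 85.65
```

```text
ee_pos: [588.6, 41.9, 71.0]
ft_force: [0.1, 1.0, -3.0]
ee_pos: [589.3, 41.9, 66.1]
ft_force: [-0.1, 0.2, -1.8]
t 18.97 pos [589.3  41.9  66.1] yaw 85.66 q6 -1.56 F [-0.1  0.2 -1.8] w 0.23 gf 60.0
shift units [-0.002 -0.031  0.229] turn units [0.    0.001 0.002]
```

```bash
python3 -m crank '{"grip":[1,1,1,1,1],"offset":[[0,0,0.1],[0,0,0.12],[0,0,0],[0,0,0],[0,0,0]],"delta_rot":[[0,0,0],[0,0,0],[0,0,0],[0,0,0],[0,0,0]]}'| egrep 'ee_pos|ft_f'
python3 -m crank '{"grip":[1,1,1,1,1],"offset":[[0,-0.1,0],[0,-0.12,0],[0,-0.12,0],[0,-0.12,0],[0,-0.12,0]],"delta_rot":[[0,0,0],[0,0,0],[0,0,0],[0,0,0],[0,0,0]]}'| egrep 'ee_pos|ft_f'
python3 -m crank '{"grip":[1,1,1,1,1],"offset":[[0,-0.12,0],[0,-0.12,0],[0,-0.12,0],[0,-0.12,0],[0,-0.12,0]],"delta_rot":[[0,0,0],[0,0,0],[0,0,0],[0,0,0],[0,0,0]]}'| egrep 'ee_pos|ft_f'
python3 -m crank '{"grip":[1,1,1,1,1],"offset":[[0,-0.12,0],[0,-0.1,0],[0,-0.05,0],[0,0,0],[0,0,0]],"delta_rot":[[0,0,0],[0,0,0],[0,0,0],[0,0,0],[0,0,0]]}'| egrep 'ee_pos|ft_f'
python3 go.py 585.3 -11.4 59.2 85.65
```

```text
ee_pos: [589.2, 41.9, 59.3]
ft_force: [-0.2, 0.5, -2.5]
ee_pos: [588.2, 26.2, 59.5]
ft_force: [2.8, 8.7, -3.2]
ee_pos: [586.8, 8.3, 59.5]
ft_force: [2.0, 8.6, -2.8]
ee_pos: [586.2, -0.2, 59.5]
ft_force: [1.2, 6.6, -4.4]
t 20.63 pos [ 5.862e+02 -2.000e-01  5.950e+01] yaw 85.64 q6 -1.63 F [ 1.2  6.6 -4.4] w 0.225 gf 60.2
shift units [ 0.001 -0.374  0.009] turn units [ 0.03   0.005 -0.003]
```

```bash
python3 -m crank '{"grip":[1,1,1,1,1],"offset":[[0,-0.07,0],[0,-0.07,0],[0,-0.07,0],[0,-0.05,0],[0,-0.01,0]],"delta_rot":[[0,0,0],[0,0,0],[0,0,0],[0,0,0],[0,0,0]]}'| egrep 'ee_pos|ft_f'
python3 -m crank '{"grip":[1,1,1,1,1],"offset":[[0,-0.01,0],[0,-0.01,0],[0,-0.01,0],[0,-0.01,0],[0,-0.01,0]],"delta_rot":[[0,0,0],[0,0,0],[0,0,0],[0,0,0],[0,0,0]]}'| egrep 'ee_pos|ft_f'
```

```text
ee_pos: [585.6, -8.0, 59.5]
ft_force: [1.2, 8.4, -3.1]
ee_pos: [585.5, -9.2, 59.5]
ft_force: [1.4, 8.0, -3.3]
```

```bash
python3 -m crank '{"grip":[1,1,1,1,1],"offset":[[0,0,0],[0,-0.01,0],[0,-0.01,0],[0,0,0],[0,0,0]],"delta_rot":[[0,0,0],[0,0,0],[0,0,0],[0,0,0],[0,0,0]]}'| egrep 'ee_pos|ft_f'
```

```text
ee_pos: [585.4, -9.9, 59.4]
ft_force: [0.6, 8.3, -3.4]
```

```bash
python3 -m crank '{"grip":[1,1,1,1,1],"offset":[[0,-0.01,0],[0,-0.01,0],[0,-0.01,0],[0,0,0],[0,0,0]],"delta_rot":[[0,0,0],[0,0,0],[0,0,0],[0,0,0],[0,0,0]]}'| egrep 'ee_pos|ft_f'
python3 -m crank '{"grip":[1,1,1,1,1],"offset":[[0,-0.01,0],[0,-0.01,0],[0,0,0],[0,0,0],[0,0,0]],"delta_rot":[[0,0,0],[0,0,0],[0,0,0],[0,0,0],[0,0,0]]}'| egrep 'ee_pos|ft_f'
```

```text
ee_pos: [585.4, -10.8, 59.5]
ft_force: [0.8, 7.9, -3.8]
ee_pos: [585.4, -11.3, 59.5]
ft_force: [1.1, 7.5, -2.6]
```

```bash
python3 -m crank '{"grip":[1,1,1,1,1],"offset":[[0,-0.01,0],[0,-0.01,0],[0,0,0],[0,0,0],[0,0,0]],"delta_rot":[[0,0,0],[0,0,0],[0,0,0],[0,0,0],[0,0,0]]}'| egrep 'ee_pos|ft_f'
python3 -m crank '{"grip":[1,1,1,1,1],"offset":[[0,-0.01,0],[0,0,0],[0,0,0],[0,0,0],[0,0,0]],"delta_rot":[[0,0,0],[0,0,0],[0,0,0],[0,0,0],[0,0,0]]}'| egrep 'ee_pos|ft_f'
```

```text
ee_pos: [585.3, -11.3, 59.4]
ft_force: [1.4, 9.9, -3.8]
ee_pos: [585.4, -11.3, 59.5]
ft_force: [2.1, 11.2, -3.0]
```

Bar 2 butted at y=-11.3, where -11.4 was predicted, with about 3 N on bar 1. I hold, then move on to bar 3.

```bash
python3 -m crank '{"grip":[1,1,1,1,1],"offset":[[0,0,0],[0,0,0],[0,0,0],[0,0,0],[0,0,0]],"delta_rot":[[0,0,0],[0,0,0],[0,0,0],[0,0,0],[0,0,0]]}'| egrep 'ee_pos|ft_f'
python3 -m crank '{"grip":[1,1,1,1,1],"offset":[[0,0,0],[0,0,0],[0,0,0],[0,0,0],[0,0,0]],"delta_rot":[[0,0,0],[0,0,0],[0,0,0],[0,0,0],[0,0,0]]}'| egrep 'ee_pos|ft_f'
python3 -m crank '{"grip":[1,1,1,1,1],"offset":[[0,0.08,0],[0,0.08,0],[0,0.08,0],[0,0,0],[0,0,0]],"delta_rot":[[0,0,0],[0,0,0],[0,0,0],[0,0,0],[0,0,0]]}'| egrep 'ee_pos|ft_f'
python3 go.py 585.6 -7.4 87 85.65
```

```text
ee_pos: [585.3, -11.4, 59.4]
ft_force: [2.0, 10.7, -2.8]
ee_pos: [585.3, -11.3, 59.5]
ft_force: [2.3, 11.3, -2.8]
ee_pos: [585.6, -7.1, 59.4]
ft_force: [0.4, -0.2, -2.0]
t 24.8 pos [585.6  -7.1  59.4] yaw 85.66 q6 -1.64 F [ 0.4 -0.2 -2. ] w 0.229 gf 60.2
shift units [-0.001 -0.01  -0.919] turn units [-0.004  0.     0.002]
```

```bash
python3 -m crank '{"grip":[1,1,1,1,1],"offset":[[0,0,-0.2],[0,0,-0.3],[0,0,-0.3],[0,0,-0.12],[0,0,0]],"delta_rot":[[0,0,0],[0,0,0],[0,0,0],[0,0,0],[0,0,0]]}'| egrep 'ee_pos|ft_f'
python3 -m crank '{"grip":[1,1,1,1,1],"offset":[[0,0.5,0],[0,1,0],[0,1,0],[0,0.8,0],[0,0.4,0]],"delta_rot":[[0,0,0],[0,0,0],[0,0,0],[0,0,0],[0,0,0]]}'| egrep 'ee_pos|ft_f'
python3 -m crank '{"grip":[1,1,1,1,1],"offset":[[0,0,0],[0,0,0],[0,0,0],[0,0,0],[0,0,0]],"delta_rot":[[0,0,0],[0,0,0],[0,0,0],[0,0,0],[0,0,0]]}'| egrep 'ee_pos|ft_f'
python3 go.py 594.1 103.6 87 85.65
```

```text
ee_pos: [587.1, -7.1, 89.3]
ft_force: [-0.6, -0.1, -2.2]
ee_pos: [593.9, 106.5, 87.1]
ft_force: [-0.7, -0.4, -2.8]
ee_pos: [594.0, 102.7, 87.0]
ft_force: [0.5, 1.0, -2.2]
t 26.05 pos [594.  102.7  87. ] yaw 85.58 q6 -1.45 F [ 0.5  1.  -2.2] w 0.224 gf 60.4
shift units [-0.001  0.031 -0.001] turn units [-0.003 -0.001 -0.015]
```

```bash
python3 -m crank '{"grip":[1,1,1,1,1],"offset":[[0,0.03,0.1],[0,0,0.25],[0,0,0.15],[0,0,0],[0,0,0]],"delta_rot":[[0,0,0],[0,0,0],[0,0,0],[0,0,0],[0,0,0]]}'| egrep 'ee_pos|ft_f'
python3 -m crank '{"grip":[1,1,1,1,1],"offset":[[0,0,0.1],[0,0,0.1],[0,0,0],[0,0,0],[0,0,0]],"delta_rot":[[0,0,0],[0,0,0],[0,0,0],[0,0,0],[0,0,0]]}'| egrep 'ee_pos|ft_f'
python3 go.py 594.1 103.6 59.2 85.65
```

```text
ee_pos: [593.4, 104.6, 71.1]
ft_force: [0.1, 0.8, -2.0]
ee_pos: [594.1, 104.8, 66.0]
ft_force: [0.2, -0.3, -2.6]
t 26.88 pos [594.1 104.8  66. ] yaw 85.66 q6 -1.45 F [ 0.2 -0.3 -2.6] w 0.227 gf 60.4
shift units [-0.004 -0.039  0.228] turn units [-0.     0.     0.003]
```

```bash
python3 -m crank '{"grip":[1,1,1,1,1],"offset":[[0,0,0.1],[0,0,0.12],[0,0,0],[0,0,0],[0,0,0]],"delta_rot":[[0,0,0],[0,0,0],[0,0,0],[0,0,0],[0,0,0]]}'| egrep 'ee_pos|ft_f'
python3 -m crank '{"grip":[1,1,1,1,1],"offset":[[0,-0.1,0],[0,-0.12,0],[0,-0.12,0],[0,-0.12,0],[0,-0.12,0]],"delta_rot":[[0,0,0],[0,0,0],[0,0,0],[0,0,0],[0,0,0]]}'| egrep 'ee_pos|ft_f'
python3 -m crank '{"grip":[1,1,1,1,1],"offset":[[0,-0.12,0],[0,-0.12,0],[0,-0.12,0],[0,-0.12,0],[0,-0.12,0]],"delta_rot":[[0,0,0],[0,0,0],[0,0,0],[0,0,0],[0,0,0]]}'| egrep 'ee_pos|ft_f'
python3 -m crank '{"grip":[1,1,1,1,1],"offset":[[0,-0.12,0],[0,-0.12,0],[0,-0.12,0],[0,-0.12,0],[0,-0.12,0]],"delta_rot":[[0,0,0],[0,0,0],[0,0,0],[0,0,0],[0,0,0]]}'| egrep 'ee_pos|ft_f'
python3 -m crank '{"grip":[1,1,1,1,1],"offset":[[0,-0.1,0],[0,-0.1,0],[0,-0.05,0],[0,0,0],[0,0,0]],"delta_rot":[[0,0,0],[0,0,0],[0,0,0],[0,0,0],[0,0,0]]}'| egrep 'ee_pos|ft_f'
python3 go.py 588.7 32.5 59.2 85.65
```

```text
ee_pos: [594.0, 104.7, 59.3]
ft_force: [-0.6, 0.2, -2.1]
ee_pos: [593.0, 89.0, 59.5]
ft_force: [1.3, 8.6, -4.1]
ee_pos: [591.6, 71.1, 59.5]
ft_force: [2.3, 7.9, -3.5]
ee_pos: [590.2, 53.2, 59.5]
ft_force: [1.8, 8.5, -4.0]
ee_pos: [589.7, 45.3, 59.5]
ft_force: [0.9, 6.3, -3.5]
t 28.97 pos [589.7  45.3  59.5] yaw 85.64 q6 -1.55 F [ 0.9  6.3 -3.5] w 0.229 gf 60.3
shift units [-0.    -0.427  0.009] turn units [ 0.03   0.007 -0.003]
```

```bash
python3 -m crank '{"grip":[1,1,1,1,1],"offset":[[0,-0.09,0],[0,-0.09,0],[0,-0.09,0],[0,-0.05,0],[0,-0.01,0]],"delta_rot":[[0,0,0],[0,0,0],[0,0,0],[0,0,0],[0,0,0]]}'| egrep 'ee_pos|ft_f'
python3 -m crank '{"grip":[1,1,1,1,1],"offset":[[0,-0.01,0],[0,-0.01,0],[0,-0.01,0],[0,-0.01,0],[0,0,0]],"delta_rot":[[0,0,0],[0,0,0],[0,0,0],[0,0,0],[0,0,0]]}'| egrep 'ee_pos|ft_f'
```

```text
ee_pos: [588.9, 35.6, 59.5]
ft_force: [0.8, 8.1, -3.6]
ee_pos: [588.9, 34.7, 59.5]
ft_force: [1.5, 7.3, -4.7]
```

```bash
python3 -m crank '{"grip":[1,1,1,1,1],"offset":[[0,-0.01,0],[0,-0.01,0],[0,-0.01,0],[0,0,0],[0,0,0]],"delta_rot":[[0,0,0],[0,0,0],[0,0,0],[0,0,0],[0,0,0]]}'| egrep 'ee_pos|ft_f'
python3 -m crank '{"grip":[1,1,1,1,1],"offset":[[0,-0.01,0],[0,-0.01,0],[0,-0.01,0],[0,0,0],[0,0,0]],"delta_rot":[[0,0,0],[0,0,0],[0,0,0],[0,0,0],[0,0,0]]}'| egrep 'ee_pos|ft_f'
```

```text
ee_pos: [588.8, 33.8, 59.5]
ft_force: [1.7, 8.0, -4.5]
ee_pos: [588.7, 32.9, 59.5]
ft_force: [1.0, 8.7, -4.1]
```

```bash
python3 -m crank '{"grip":[1,1,1,1,1],"offset":[[0,-0.01,0],[0,-0.01,0],[0,0,0],[0,0,0],[0,0,0]],"delta_rot":[[0,0,0],[0,0,0],[0,0,0],[0,0,0],[0,0,0]]}'| egrep 'ee_pos|ft_f'
python3 -m crank '{"grip":[1,1,1,1,1],"offset":[[0,-0.01,0],[0,0,0],[0,0,0],[0,0,0],[0,0,0]],"delta_rot":[[0,0,0],[0,0,0],[0,0,0],[0,0,0],[0,0,0]]}'| egrep 'ee_pos|ft_f'
```

```text
ee_pos: [588.7, 32.6, 59.5]
ft_force: [2.4, 9.5, -3.2]
ee_pos: [588.7, 32.5, 59.5]
ft_force: [2.2, 9.4, -3.4]
```

```bash
python3 -m crank '{"grip":[1,1,1,1,1],"offset":[[0,-0.015,0],[0,0,0],[0,0,0],[0,0,0],[0,0,0]],"delta_rot":[[0,0,0],[0,0,0],[0,0,0],[0,0,0],[0,0,0]]}'| egrep 'ee_pos|ft_f'
python3 -m crank '{"grip":[1,1,1,1,1],"offset":[[0,0,0],[0,0,0],[0,0,0],[0,0,0],[0,0,0]],"delta_rot":[[0,0,0],[0,0,0],[0,0,0],[0,0,0],[0,0,0]]}'| egrep 'ee_pos|ft_f'
python3 -m crank '{"grip":[1,1,1,1,1],"offset":[[0,0,0],[0,0,0],[0,0,0],[0,0,0],[0,0,0]],"delta_rot":[[0,0,0],[0,0,0],[0,0,0],[0,0,0],[0,0,0]]}'| egrep 'ee_pos|ft_f'
```

```text
ee_pos: [588.7, 32.5, 59.5]
ft_force: [1.7, 11.7, -4.5]
ee_pos: [588.7, 32.5, 59.5]
ft_force: [1.6, 10.8, -4.5]
ee_pos: [588.7, 32.5, 59.5]
ft_force: [2.8, 11.1, -3.7]
```

Bar 3 is butted at y=32.5, where 32.5 was predicted, and held. I back off, lift, and check the spacing before putting the spacer down.

```bash
python3 -m crank '{"grip":[1,1,1,1,1],"offset":[[0,0.08,0],[0,0.08,0],[0,0.08,0],[0,0,0],[0,0,0]],"delta_rot":[[0,0,0],[0,0,0],[0,0,0],[0,0,0],[0,0,0]]}'| egrep 'ee_pos|ft_f'
python3 -m crank '{"grip":[1,1,1,1,1],"offset":[[0,0,-0.2],[0,0,-0.3],[0,0,-0.3],[0,0,-0.5],[0,0,-0.6]],"delta_rot":[[0,0,0],[0,0,0],[0,0,0],[0,0,0],[0,0,0]]}'| egrep 'ee_pos|ft_f'
python3 go.py 527.3 -271.4 115 85.65
```

```text
ee_pos: [588.9, 36.7, 59.5]
ft_force: [0.2, -0.2, -2.4]
ee_pos: [588.5, 36.8, 117.2]
ft_force: [-0.0, -1.1, -2.1]
t 33.55 pos [588.5  36.8 117.2] yaw 85.65 q6 -1.57 F [-0.  -1.1 -2.1] w 0.229 gf 60.4
shift units [  1.253 -10.4     0.074] turn units [-0.001 -0.01  -0.001]
```

```bash
python3 -m crank '{"grip":[1,1,1,1,1],"offset":[[0.1,-0.5,0],[0.12,-1,0],[0.12,-1,0],[0.12,-1,0],[0.12,-1,0]],"delta_rot":[[0,0,0],[0,0,0],[0,0,0],[0,0,0],[0,0,0]]}'| egrep 'ee_pos|ft_f'
python3 -m crank '{"grip":[1,1,1,1,1],"offset":[[0.12,-1,0],[0.12,-1,0],[0.12,-1,0],[0.12,-1,0],[0.12,-1,0]],"delta_rot":[[0,0,0],[0,0,0],[0,0,0],[0,0,0],[0,0,0]]}'| egrep 'ee_pos|ft_f'
python3 -m crank '{"grip":[1,1,1,1,1],"offset":[[0.06,-0.6,0],[0,-0.3,0],[0,0,0],[0,0,0],[0,0,0]],"delta_rot":[[0,0,0],[0,0,-1],[0,0,-1],[0,0,-1],[0,0,-0.78]]}'| egrep 'ee_pos|ft_f'
python3 -m crank '{"grip":[1,1,1,1,1],"offset":[[0,0,0],[0,0,0],[0,0,0],[0,0,0],[0,0,0]],"delta_rot":[[0,0,0],[0,0,0],[0,0,0],[0,0,0],[0,0,0]]}' >/dev/null
python3 go.py 527.3 -271.4 40.3 104.56
```

```text
ee_pos: [561.5, -97.7, 118.0]
ft_force: [0.1, -0.2, -3.0]
ee_pos: [532.0, -246.3, 118.0]
ft_force: [0.3, 0.4, -2.4]
ee_pos: [528.4, -272.2, 117.8]
ft_force: [-0.0, -0.6, -2.1]
t 35.22 pos [ 528.3 -271.2  116.6] yaw 104.52 q6 -2.43 F [-0.2  0.4 -2.3] w 0.23 gf 60.5
shift units [0.033 0.004 2.544] turn units [-0.002  0.002 -0.009]
```

```bash
python3 -m crank '{"grip":[1,1,1,1,1],"offset":[[0.03,0,0.5],[0,0,0.7],[0,0,0.6],[0,0,0.4],[0,0,0.15]],"delta_rot":[[0,0,0],[0,0,0],[0,0,0],[0,0,0],[0,0,0]]}'| egrep 'ee_pos|ft_f'
python3 -m crank '{"grip":[1,1,1,1,1],"offset":[[0,0,0],[0,0,0.05],[0,0,0.05],[0,0,0],[0,0,0]],"delta_rot":[[0,0,0],[0,0,0],[0,0,0],[0,0,0],[0,0,0]]}'| egrep 'ee_pos|ft_f'
python3 go.py 527.3 -271.4 40.3 104.56
```

```text
ee_pos: [525.9, -270.5, 43.4]
ft_force: [-0.8, -0.2, -3.5]
ee_pos: [527.8, -271.9, 43.8]
ft_force: [-0.6, 0.5, -1.6]
t 36.05 pos [ 527.8 -271.9   43.8] yaw 104.56 q6 -2.43 F [-0.6  0.5 -1.6] w 0.23 gf 60.5
shift units [0.014 0.021 0.116] turn units [-0.012  0.01  -0.   ]
```

```bash
python3 -m crank '{"grip":[1,1,1,1,1],"offset":[[0,0.02,0.04],[0,0,0.04],[0,0,0.02],[0,0,0],[0,0,0]],"delta_rot":[[0,0,0],[0,0,0],[0,0,0],[0,0,0],[0,0,0]]}'| egrep 'ee_pos|ft_f'
python3 -m crank '{"grip":[1,1,1,1,1],"offset":[[0,0,0.02],[0,0,0],[0,0,0],[0,0,0],[0,0,0]],"delta_rot":[[0,0,0],[0,0,0],[0,0,0],[0,0,0],[0,0,0]]}'| egrep 'ee_pos|ft_f'
```

```text
ee_pos: [527.1, -270.9, 39.8]
ft_force: [0.7, -0.2, -3.6]
ee_pos: [527.3, -271.0, 39.6]
ft_force: [-0.5, 0.3, 1.8]
```

```bash
python3 -m crank '{"grip":[0.4,0.3,0.2,0,0],"offset":[[0,0,0],[0,0,0],[0,0,0],[0,0,0],[0,0,0]],"delta_rot":[[0,0,0],[0,0,0],[0,0,0],[0,0,0],[0,0,0]]}'
python3 -m crank '{"grip":[-0.5,-0.5,-0.5,-0.5,-0.5],"offset":[[0,0,0],[0,0,0],[0,0,-0.2],[0,0,-0.5],[0,0,-0.7]],"delta_rot":[[0,0,0],[0,0,0],[0,0,0],[0,0,0],[0,0,0]]}'| egrep 'ee_pos|ft_f'
python3 -m crank '{"grip":[-0.5,-0.5,-0.5,-0.5,-0.5],"offset":[[0,0,-1],[0,0,-1],[0,0,-1],[0,0,-1],[0,0,-0.5]],"delta_rot":[[0,0,0],[0,0,0],[0,0,0],[0,0,0],[0,0,0]]}'| egrep 'ee_pos|ft_f'
python3 -m crank '{"grip":[-0.5,-0.5,-0.5,-0.5,-0.5],"offset":[[1,0,0],[1,0,0],[1,0,0],[1,0,0],[0,0,0]],"delta_rot":[[0,0,0],[0,0,0],[0,0,0],[0,0,0],[0,0,0]]}'| egrep 'ee_pos|ft_f'
python3 - <<'E'
from h import *
s=eyes.snapshot("scene")[:,:,::-1]
cv2.imwrite('pics/end.png',cv2.resize(s[150:300,220:420],None,fx=4,fy=4,interpolation=cv2.INTER_CUBIC))
E
```

```text
t: 37.3
ee_pos: [527.3, -271.0, 39.3]
tool_rot: [-0.398, 3.116, -0.0]
ft_force: [-0.0, -0.7, 1.0]
width: 0.5
gripper_force: 0.0
ee_pos: [525.7, -270.0, 80.1]
ft_force: [0.7, -0.2, 0.3]
ee_pos: [528.7, -271.9, 221.6]
ft_force: [0.9, -0.5, 0.8]
ee_pos: [407.2, -301.9, 216.5]
ft_force: [-0.1, -0.2, 0.1]
```

View pics/end.png

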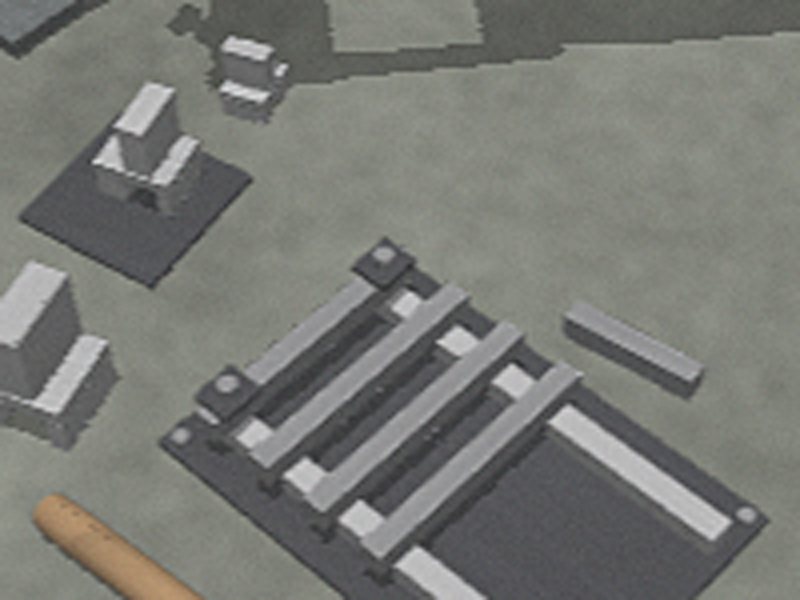

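The picture shows the three bars evenly spaced from the end bar, with near ends at (265,458), (320,500) and (380,548). The middle spacer stands upright on its rest plate at (145,150), and the bystanders in view (large and small spacer, offcut, part of the hammer) are where they were. I'll hand it in.

```bash
python3 -c "
from workcell import order
print(order.close_job())"
```

```text
the job is handed in; nothing more can be done
None
```

The job is handed in: all three bars were drawn in, butted and held in order, with stops within about 0.1 mm of the 44 mm spacing by the arm's own reading. The spacer stands upright and released on its rest plate, at about 39 s.

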